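# Cover the reagent bay and hold the enabling paddle

### The job

Put the loose cover on the open reagent bay so that it lies fully home on the rim, and let go of it. Then press down the pad of the spring-loaded dead-man paddle and keep it half way down, where its arm is level, never pushing it right down to its stop; your program finishes while still holding it there. Leave the other things on the bench where they are.

Things in the scene. Friction and masses are not known exactly. Their poses are not given: they have to be found in the camera images.
- bay_rim (a point): Reagent bay: fixed white open-topped box, 190 long (its x) x 140 wide (its y) x 90 mm high, walls 8 mm thick (opening 174 x 124 mm), brown bottles inside, the tallest ending 23 mm below the rim. The point is the centre of the opening, level with the rim's top; z up.
- cover_grip (a point): Centre of the upright bar grip (90 mm long along x, 24 mm wide along y, 46 mm high) in the middle of the loose cover's top. It is 23 mm above the plate's top face, 31 mm above the plate's underside and 41 mm above the tongue's underside: 41 mm above the bench at the start, 31 mm above the rim when home. Axes as the cover's, z up.
- cover: The loose cover, about 0.35 kg, right way up on the bench left or right of the bay: white plate 184 (x) x 134 (y) x 8 mm, under it a grey tongue 164 x 114 mm, 10 mm deep, its lowest 4 mm stepped in to 156 x 106 mm, which drops into the bay's opening with 5 mm of play all round, long side to long side, either way round. Origin: centre of the tongue's underside.
- stand: Fixed stand of the dead-man paddle, on the other side of the bay from the cover: grey base plate 170 x 90 x 12 mm, two cheeks 88 mm high. The hinge axis runs along the stand's y at its x = +50 mm, 72 mm above the bench; the paddle's arm points from it along the stand's -x, roughly towards the robot. Origin at bench height, z up.
- paddle (a joint): Paddle angle, rad: 0 released (arm slopes up by 0.18 towards the pad), 0.18 half way (arm level), 0.36 fully down on its stop. A spring lifts it back when let go; pushing down on the middle of the pad takes about 4 N to start, 8 N half way, 12 N at the stop.
- paddle_pad (a point): Centre of the top face of the paddle's black pad, 44 mm (along the arm) x 40 mm, 14 mm thick, 115 mm from the hinge. It moves with the paddle: about 100 mm above the bench when released, 80 mm half way, 59 mm at the stop. Its axes are parallel to the stand's when released and turn with the paddle.
- bottle_left: Bystander: brown wedge-shaped reagent bottle, 30 x 70 mm, 95 mm tall, standing behind the bay on the left; origin at the centre of its underside.
- bottle_right: Bystander: brown wedge-shaped reagent bottle, 30 x 70 mm, 95 mm tall, standing behind the bay on the right; origin at the centre of its underside.
- tube_rack: Bystander: grey rack of capped tubes, 60 x 160 mm, 94 mm tall, standing behind the bay; origin at the centre of its underside.
- cap: Bystander: white screw cap, 36 mm across, 16 mm tall, lying near the robot on the right; origin at the centre of its underside.
- dish: Bystander: small glass dish, 64 mm across, 22 mm tall, lying near the robot on the left; origin at the centre of its underside.
Not all that is in view belongs to the job. Leave any green or turquoise look-alike of the part that bears bay_rim alone.

How it is judged:
By the outcome, as a careful person would: the job done as asked, in the order asked, and still so for the second after the job is handed in, while the arm keeps its last pose, push and grip.
It also fails if it takes over 58 s, if anything falls off the work surface, if the arm or the gripper's body presses on something with over 40 N, if the wrist force passes 120 N, or if a joint passes its speed limit or range.

### The arm

A 6-joint arm with a two-finger parallel gripper is mounted at the origin on the work surface. World frame = base frame: x ahead of the robot, y to its left, z up, the work surface at z = 0. Lengths are in m, angles in rad, forces in N, time in s.
With the tool pointing down it reaches from about 0.35 to 0.925 m from the base axis. Payload 6.4 kg.
Tool frame: the origin (TCP) lies between the finger pads; the fingertips stand 14 mm ahead of it and the grasp point (between the pads) lies 5 mm behind it; x points along the fingers, y is the direction in which the jaws open and shut, and the axes are right-handed (so a half turn about x gives the same grasp; the last joint's range is limited). The gripper opens to 94 mm and grips with 3 to 60 N. Pads are 16 mm wide; open, the fingers measure 119 mm over their backs; the gripper's body (75 mm by 177 mm) begins 78 mm behind the grasp point.
Start: joints at [-1.292, 0.245, 1.558, -0, 1.339, -0.174], TCP at [0.284, -0.585, 0.219] pointing down, gripper open.
Joint ranges: [-3.13, 3.13], [-1.02, 2.26], [0.13, 2.54], [-0.95, 4.09], [0.21, 2.88], [-2.74, 2.74]. Speed limits (rad/s): [2.57, 2.57, 3.14, 3.14, 3.14, 3.14].

### API

Orientations are given as [roll, pitch, yaw] about the fixed x, y, z axes, in that order (R = Rz(yaw) Ry(pitch) Rx(roll)).
In Python, from plant import sensors, optics, r gives the robot as it stands.
- The arm moves only by the tool play_rows, never from a script. Its argument "deltas" is text: rows parted by semicolons, each of 4 numbers parted by spaces: the shift along the tool's x, y, z in m, then the turn about the tool's x in rad. In form: tx ty tz yaw; .... A call has 1 to 20 rows; each row is the pose to reach, as a shift and turn from the pose commanded when the call began, along the tool's axes at that moment; what a row does not reach only later rows make up. A row lasts 1/12 s, in which the tool goes at most 41.7 mm and 7.16 degrees, less where a joint would pass 70% of its speed; a pose out of reach is approached as far as the arm can. A call with a gripper value outside its range is refused whole. "jaw" is the finger opening in m, from 0 to 0.094, set as the call begins (left out, the last holds). The fingers move at their own pace and stop on an object; "newtons" is the grip in N (left out, the last holds). Time passes only in rows, so rows that repeat a pose let the fingers close. It gives the time, the measured TCP pose, the force and the opening at its end, in the units of the state.
- sensors.get_state(): the state, without advancing time (a new reading comes with each control period).
- optics.snapshot(name): name is "scene" or "top" or "wrist"; returns the picture (400x640x3 uint8, red, green, blue); there is no depth.
- optics.get_calibration(name): a dict with "camera_matrix" (3x3 intrinsics, pixels), "R" (3x3) and "t" (3): a world point X has camera coordinates R X + t. Camera axes: x right, y down, z forward; pixel columns grow to the right and rows downward; lengths in m; the calibration is good to about 2 mm. The wrist camera is an equidistant fisheye: a pixel r from the principal point sees the ray r / f radians off the axis. A picture is of the moment at which its call begins: read the wrist's pose just before it. get_calibration takes no time and is no camera call; for the wrist camera it gives the pose at the moment of the call.
- r.hand_in(): hands the job in, once; it reports no verdict.
The state is a dict: "clock": time; "joint_positions": joint angles; "qvel": joint speeds; "tau": joint torques, N m; "tcp_pos": TCP position; "eef_rot": TCP orientation; "contact_force": force on the tool from outside, world axes, zero at the start; "ft_torque": the same for the moment, N m; "width": finger opening in m.
Only numpy, scipy, OpenCV 4.12 (cv2) and the standard library are available. Lean on these libraries where they do the work, as an engineer would, in place of code of your own. Each camera call takes 0.05 s, during which the arm holds its last target.

## Working session

There is one attempt and no reset: what is moved stays moved. The work goes in short steps, Python scripts to look and compute and a tool call to move; the robot and the scene stay as the last step left them, time stands still between calls to the robot, and variables do not carry over. Pictures are saved under pics/ and viewed, and the job is handed in when it is done.

Besides the shell and the picture viewer there is one more tool, called after "Emit:" as name(argument=value, ...) on one line, values as JSON. play_rows: Moves the arm, as the interface text tells. Its arguments: {"type":"object","properties":{"deltas":{"type":"string"},"jaw":{"type":"number"},"newtons":{"type":"number"}},"required":["deltas"]}

```bash
mkdir -p pics; ls; python3 - <<'E'
from plant import sensors, optics, r
import cv2
s=sensors.get_state()
for k,v in s.items(): print(k,v)
for n in("scene","top","wrist"):
    c=optics.get_calibration(n); print(n,c)
    im=optics.snapshot(n); cv2.imwrite(f"pics/{n}0.png",im[:,:,::-1])
E
```

```text
pics
clock 0.0
joint_positions [-1.29210919e+00  2.45817059e-01  1.55899776e+00  7.43387381e-06
  1.33869221e+00 -1.74092481e-01]
qvel [ 2.18106283e-05  1.73224742e-03 -1.45282603e-03 -7.82416349e-04
  2.58231585e-03  8.51275369e-04]
tau [-1.90070416e-03 -4.15836596e+01 -3.14604199e+01  6.84171030e-02
  3.32706585e-02 -1.34260777e-04]
tcp_pos [ 0.28420556 -0.58394022  0.21835216]
eef_rot [-1.74866613  1.56888194  1.84570442]
contact_force [-0.53775244 -0.1823148   0.234716  ]
ft_torque [ 0.00371901 -0.02468254 -0.01873737]
width 0.09414527700743705
scene {'camera_matrix': array([[369.26592278,   0.        , 320.06203526],
       [  0.        , 369.26592278, 198.58435935],
       [  0.        ,   0.        ,   1.        ]]), 'R': array([[-2.88027750e-02,  9.99584731e-01,  8.74617511e-04],
       [ 7.49645244e-01,  2.21796054e-02, -6.61468119e-01],
       [-6.61212831e-01, -1.83964646e-02, -7.49972774e-01]]), 't': array([ 0.02431515, -0.32565596,  1.38586376])}
top {'camera_matrix': array([[514.09429369,   0.        , 321.47040954],
       [  0.        , 514.09429369, 197.49708903],
       [  0.        ,   0.        ,   1.        ]]), 'R': array([[-0.00451028, -0.99994734,  0.00921763],
       [-0.99234834,  0.00333826, -0.12342457],
       [ 0.1233873 , -0.00970377, -0.99231115]]), 't': array([-0.01033652,  0.5306118 ,  1.35710336])}
wrist {'camera_matrix': array([[309.70691629,   0.        , 312.33166936],
       [  0.        , 309.70691629, 198.62572809],
       [  0.        ,   0.        ,   1.        ]]), 'R': array([[ 4.37487647e-01, -8.99224339e-01, -3.82301590e-04],
       [-8.70873500e-01, -4.23800328e-01,  2.48943024e-01],
       [-2.24017646e-01, -1.08576562e-01, -9.68518056e-01]]), 't': array([-0.64898774, -0.02567435,  0.38989758])}
```

View pics/scene0.png

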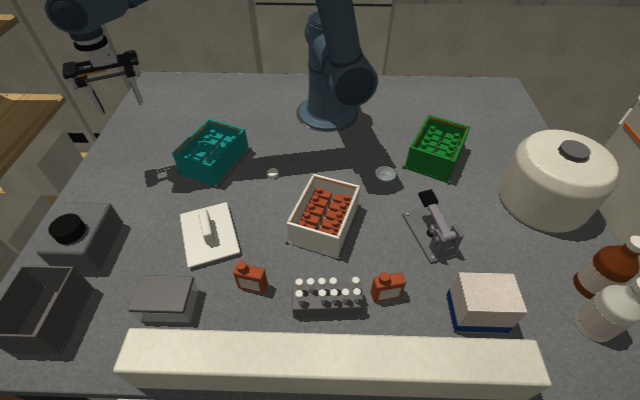

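View pics/top0.png

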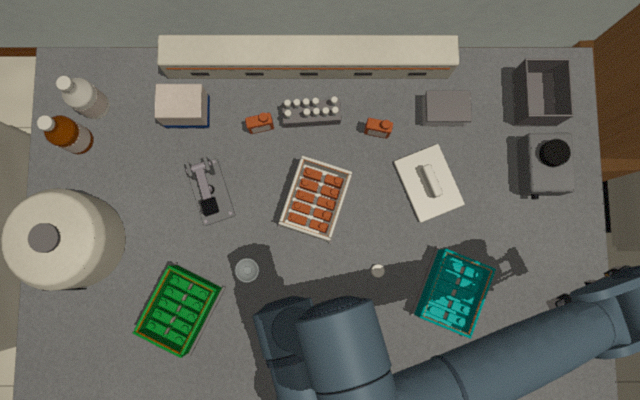

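View pics/wrist0.png

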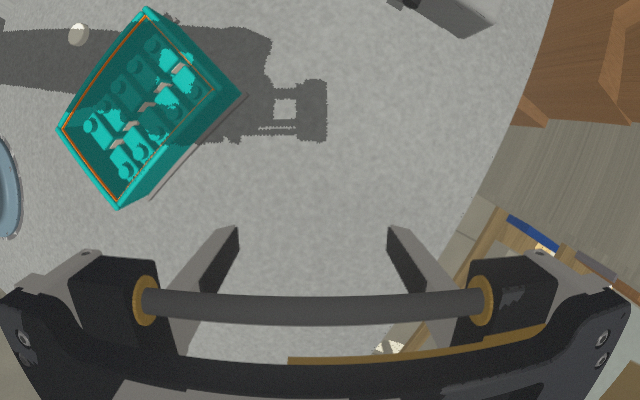

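The top picture shows three boxes of the bay's shape: white at (316,197), turquoise at (455,290) and green at (178,308). The white one fits, since the bay is described as white and the other two are the excluded look-alikes. The white cover is at (430,183) and the paddle stand at (208,190). I'll enlarge to confirm.

```bash
python3 - <<'E'
import cv2, numpy as np
t=cv2.imread("pics/top0.png"); s=cv2.imread("pics/scene0.png")
cv2.imwrite("pics/c1.png",cv2.resize(t[130:250,170:490],None,fx=2.5,fy=2.5,interpolation=cv2.INTER_CUBIC))
cv2.imwrite("pics/c2.png",cv2.resize(s[165:275,165:475],None,fx=2.5,fy=2.5,interpolation=cv2.INTER_CUBIC))
E
```

```text
(no output)
```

View pics/c1.png

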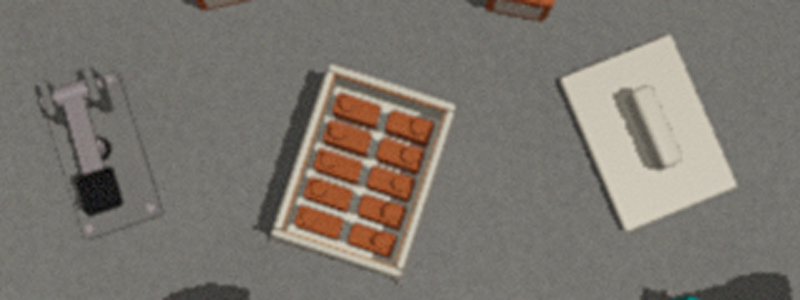

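View pics/c2.png

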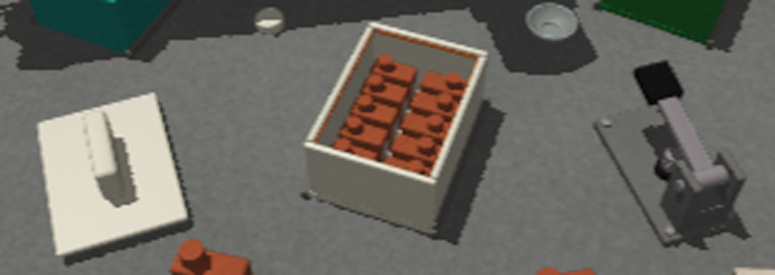

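The crop confirms the white bay with brown bottles (crop 1, 365,170), the cover with its bar grip (655,130) and the paddle with its black pad (100,190). Next I'll measure from both views.

```bash
cat > h.py <<'E'
import numpy as np, cv2
from plant import optics
def cal(n):
    c=optics.get_calibration(n); return c["camera_matrix"],np.array(c["R"]),np.array(c["t"])
def ray(c,p):
    K,R,t=c; d=np.linalg.solve(K,np.array([p[0],p[1],1.])); return -R.T@t, R.T@d
def plane(c,p,z):
    o,d=ray(c,p); return o+d*(z-o[2])/d[2]
def fray(c,p):
    K,R,t=c; u=(p[0]-K[0,2])/K[0,0]; v=(p[1]-K[1,2])/K[1,1]; th=np.hypot(u,v)
    d=np.array([np.sin(th)*u/th,np.sin(th)*v/th,np.cos(th)]); return -R.T@t,R.T@d
def tri(r1,r2):
    (o1,d1),(o2,d2)=r1,r2
    d1=d1/np.linalg.norm(d1);d2=d2/np.linalg.norm(d2)
    a=np.linalg.lstsq(np.c_[d1,-d2],o2-o1,rcond=None)[0]
    p,q=o1+a[0]*d1,o2+a[1]*d2
    return (p+q)/2,np.linalg.norm(p-q)
def proj(c,X):
    K,R,t=c; x=K@(R@np.asarray(X,float)+t); return x[:2]/x[2]
E
python3 - <<'E'
from h import *
t=cv2.imread("pics/top0.png"); s=cv2.imread("pics/scene0.png")
T,S=cal("top"),cal("scene")
def masks(im):
    hsv=cv2.cvtColor(im,cv2.COLOR_BGR2HSV)
    return ((hsv[...,2]>150)&(hsv[...,1]<70)).astype(np.uint8)
for nm,im,boxes in(("top",t,{"bay":(270,150,360,245),"cov":(385,138,475,225)}),("scene",s,{"bay":(280,170,370,260),"cov":(172,195,248,272)})):
    m=masks(im); c=T if nm=="top" else S
    for k,(a,b,e,f) in boxes.items():
        cs,_=cv2.findContours(m[b:f,a:e].copy(),cv2.RETR_EXTERNAL,cv2.CHAIN_APPROX_NONE)
        q=max(cs,key=cv2.contourArea); h=cv2.convexHull(q)
        for eps in np.arange(1,12,.5):
            ap=cv2.approxPolyDP(h,eps,True)
            if len(ap)<=4:break
        pts=ap[:,0]+[a,b]; print(nm,k,cv2.contourArea(q),eps,pts.tolist())
        print(cv2.minAreaRect(h), [a,b])
        z=.09 if k=="bay" else .018
        for p in pts: print(plane(c,p,z).round(4))
    # black pad
    hsv=im.max(2)
    a,b,e,f=(190,185,230,225) if nm=="top" else (410,180,445,215)
    mm=(hsv[b:f,a:e]<35).astype(np.uint8); n,l,st,ce=cv2.connectedComponentsWithStats(mm)
    print("black",st.tolist(),(ce+[a,b]).round(1).tolist())
E
```

```text
top bay 3763.5 1.5 [[302, 156], [351, 172], [330, 239], [279, 223]]
((45.5, 47.499996185302734), (53.75871658325195, 72.09992218017578), 18.434947967529297) [270, 150]
[0.6331 0.0386 0.09  ]
[ 0.5903 -0.0892  0.09  ]
[ 0.4161 -0.0333  0.09  ]
[0.4577 0.0978 0.09  ]
top cov 3088.5 1.5 [[438, 144], [464, 204], [420, 221], [395, 161]]
((44.198272705078125, 44.62931823730469), (67.2289047241211, 48.18946838378906), 66.80140686035156) [385, 138]
[ 0.6809 -0.3366  0.018 ]
[ 0.5132 -0.4024  0.018 ]
[ 0.467  -0.2805  0.018 ]
[ 0.6333 -0.2161  0.018 ]
black [[0, 0, 40, 40, 1400], [23, 3, 1, 1, 1], [23, 5, 1, 1, 1], [22, 7, 1, 1, 1], [11, 13, 17, 18, 197]] [[209.6, 204.3], [213.0, 188.0], [213.0, 190.0], [212.0, 192.0], [209.0, 206.2]]
scene bay 2823.5 1.5 [[312, 174], [359, 186], [337, 238], [286, 222]]
((42.852848052978516, 34.1457405090332), (54.491241455078125, 62.22690963745117), 22.442750930786133) [280, 170]
[ 0.4225 -0.0349  0.09  ]
[0.4651 0.0954 0.09  ]
[0.6401 0.0351 0.09  ]
[ 0.595  -0.0928  0.09  ]
scene cov 2642.5 1.0 [[226, 202], [239, 251], [187, 266], [180, 214]]
((34.8751220703125, 39.01609802246094), (53.505130767822266, 54.47340774536133), 75.52970886230469) [172, 195]
[ 0.4718 -0.2823  0.018 ]
[ 0.6375 -0.2157  0.018 ]
[ 0.6856 -0.3381  0.018 ]
[ 0.5199 -0.4025  0.018 ]
black [[0, 0, 35, 35, 1022], [9, 10, 19, 17, 203]] [[426.9, 196.9], [427.6, 197.6]]
```

```bash
cat >> h.py <<'E'
from plant import sensors
from scipy.spatial.transform import Rotation as Ro
def tool():
    s=sensors.get_state(); return np.array(s["tcp_pos"]),Ro.from_euler("xyz",s["eef_rot"]).as_matrix(),s
def goto(P,yaw):
    """shift in tool axes to P; turn about tool x so that tool y lies along +-(yaw+90deg)"""
    p,R,s=tool(); sh=R.T@(np.asarray(P)-p); yd=np.array([-np.sin(yaw),np.cos(yaw),0])
    b=R.T@yd; a=np.arctan2(b[2],b[1]); alt=[a,a-np.pi*np.sign(a)]
    print("shift",sh.round(4),"turn",np.round(alt,4),"q6",s["joint_positions"][5].round(3),"t",round(s["clock"],2))
E
python3 - <<'E'
from h import *
T,S=cal("top"),cal("scene")
B=[((302,156),(337,238)),((351,172),(286,222)),((330,239),(312,174)),((279,223),(359,186))]
C=[((438,144),(187,266)),((464,204),(180,214)),((420,221),(226,202)),((395,161),(239,251))]
for n,L in(("bay",B),("cov",C)):
    X=[]
    for a,b in L:
        p,e=tri(ray(T,a),ray(S,b)); X.append(p); print(n,p.round(4),e.round(4))
    X=np.array(X); print(n,X.mean(0).round(4), np.linalg.norm(np.roll(X,1,0)-X,axis=1).round(4))
print("pad",tri(ray(T,(209,206.2)),ray(S,(427.6,197.6))))
p,R,s=tool(); print(R.round(3))
goto([.576,-.309,.25],.374)
E
```

```text
bay [0.6347 0.0371 0.0823] 0.0035
bay [ 0.5913 -0.0915  0.0852] 0.0039
bay [ 0.4164 -0.0344  0.0839] 0.0019
bay [0.4582 0.0973 0.0827] 0.002
bay [0.5251 0.0021 0.0835] [0.1865 0.1357 0.184  0.1382]
cov [ 0.6825 -0.3391  0.0128] 0.0024
cov [ 0.5142 -0.4053  0.0108] 0.0016
cov [ 0.4676 -0.2828  0.0131] 0.0025
cov [ 0.6343 -0.2169  0.0131] 0.0002
cov [ 0.5746 -0.311   0.0124] [0.1313 0.1809 0.1311 0.1792]
pad (array([0.50165219, 0.27742049, 0.08948509]), np.float64(0.002468342844511047))
[[-0.     0.437 -0.899]
 [ 0.001 -0.899 -0.437]
 [-1.    -0.001 -0.   ]]
shift [-0.0311 -0.1198 -0.3827] turn [-3.0628  0.0788] q6 -0.174 t 0.15
```

Emit:
play_rows(deltas="-0.003 -0.01 -0.032 0.007; -0.006 -0.02 -0.064 0.014; -0.009 -0.03 -0.096 0.02; -0.012 -0.04 -0.128 0.027; -0.015 -0.05 -0.16 0.034; -0.018 -0.06 -0.192 0.04; -0.02 -0.07 -0.224 0.047; -0.022 -0.08 -0.256 0.054; -0.025 -0.09 -0.288 0.06; -0.027 -0.1 -0.32 0.067; -0.03 -0.11 -0.352 0.073; -0.031 -0.117 -0.373 0.078; -0.031 -0.12 -0.383 0.079; -0.031 -0.12 -0.383 0.079; -0.031 -0.12 -0.383 0.079")

```text
clock: 1.4
tcp_pos: [0.5758, -0.3093, 0.2499]
eef_rot: [-0.482, 1.57, 3.034]
contact_force: [-0.8, -0.1, 0.1]
width: 0.0939
```

```bash
python3 - <<'E'
from h import *
p,R,s=tool(); print(p,R.round(3).tolist(),s["clock"],s["contact_force"])
im=optics.snapshot("wrist"); cv2.imwrite("pics/w1.png",im[:,:,::-1])
c=cal("wrist"); print((-c[1].T@c[2]).round(4))
np.save("w1.npy",np.c_[c[0],c[1],c[2]])
E
```

```text
[ 0.57583868 -0.30925341  0.24992307] [[-0.001, 0.366, -0.931], [0.0, -0.931, -0.366], [-1.0, -0.0, 0.001]] 1.4 [-0.82337059 -0.08130613  0.0736938 ]
[ 0.6425 -0.283   0.4152]
```

View pics/w1.png

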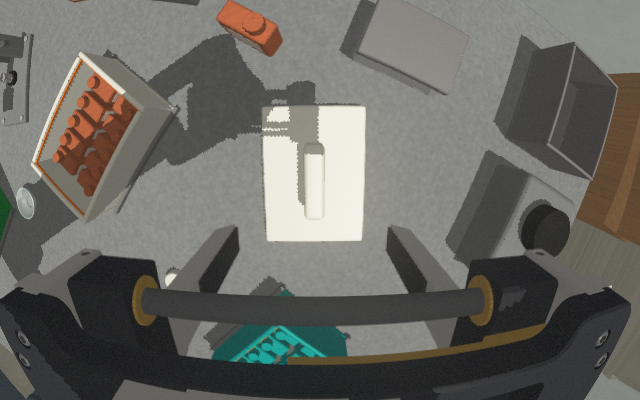

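The wrist view shows the cover square to the view: corners near (264,105), (365,107), (364,241), (265,241), with the bar grip at (314,182). The bay is at (105,135).

```bash
python3 - <<'E'
from h import *
im=cv2.imread("pics/w1.png")
A=np.load("w1.npy"); W=(A[:,:3],A[:,3:6],A[:,6])
def pl(c,p,z):
    o,d=fray(c,p); return o+d*(z-o[2])/d[2]
X=[]
for p in((264,105),(365,107),(364,241),(265,241)):
    q=pl(W,p,.018); X.append(q); print(q.round(4))
X=np.array(X); print(X.mean(0), np.linalg.norm(np.roll(X,1,0)-X,axis=1).round(4))
d=X[0]-X[3]; e=X[1]-X[2]; print("yaw",np.arctan2(d[1],d[0]),np.arctan2(e[1],e[0]))
# bar top ends
b=[pl(W,p,.064) for p in((314,145),(314,200))]; print(b)
# wrist/top triangulation of cover corners
T,S=cal("top"),cal("scene")
for w,t,s in(((264,105),(395,161),(239,251)),((365,107),(438,144),(187,266)),((364,241),(464,204),(180,214)),((265,241),(420,221),(226,202))):
    print(tri(fray(W,w),ray(T,t))[0].round(4),tri(fray(W,w),ray(S,s))[0].round(4))
cv2.imwrite("pics/w1c.png",cv2.resize(im[90:260,240:390],None,fx=3.5,fy=3.5,interpolation=cv2.INTER_CUBIC))
E
```

```text
[ 0.6395 -0.2184  0.018 ]
[ 0.6842 -0.3392  0.018 ]
[ 0.5166 -0.4101  0.018 ]
[ 0.4664 -0.2815  0.018 ]
[ 0.57665852 -0.31228015  0.018     ] [0.1843 0.1289 0.182  0.1381]
yaw 0.3494863102284199 0.3997252334524303
[array([ 0.61727828, -0.29518924,  0.064     ]), array([ 0.55737731, -0.3187068 ,  0.064     ])]
[ 0.6377 -0.2172  0.0041] [ 0.6386 -0.217   0.018 ]
[ 0.687  -0.3429 -0.0081] [ 0.6844 -0.3393  0.0157]
[ 0.5144 -0.4084  0.0108] [ 0.5125 -0.4105  0.0079]
[ 0.4668 -0.281   0.0185] [ 0.4657 -0.2829  0.0129]
```

View pics/w1c.png

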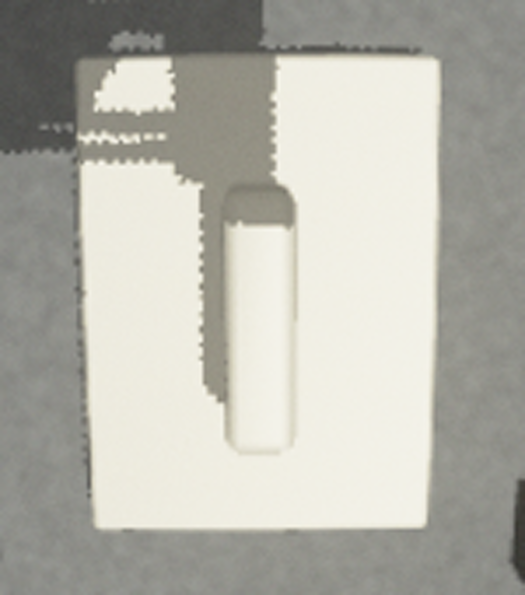

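```bash
python3 - <<'E'
from h import *
A=np.load("w1.npy"); W=(A[:,:3],A[:,3:6],A[:,6])
def pl(c,p,z):
    o,d=fray(c,p); return o+d*(z-o[2])/d[2]
X=np.array([pl(W,p,.018) for p in((261.7,106.6),(366,106.6),(362.3,240.9),(266.9,240.9))])
print(X.round(4)); print(X.mean(0), np.linalg.norm(np.roll(X,1,0)-X,axis=1).round(4))
for i,j in((0,3),(1,2)): d=X[i]-X[j]; print(np.arctan2(d[1],d[0]))
# bar top: left/right edges at far end of bar top & near end
for p in((304.1,144),(324.2,144),(305,218),(324,218)): print(pl(W,p,.064).round(4))
goto([.5762,-.3105,.045],.374)
E
```

```text
[[ 0.6366 -0.2163  0.018 ]
 [ 0.6852 -0.3402  0.018 ]
 [ 0.5159 -0.4077  0.018 ]
 [ 0.4675 -0.2839  0.018 ]]
[ 0.57628696 -0.31204115  0.018     ] [0.182  0.1332 0.1823 0.1329]
0.3804788452401783
0.37925578969675366
[ 0.6143 -0.2843  0.064 ]
[ 0.6226 -0.3055  0.064 ]
[ 0.5328 -0.3168  0.064 ]
[ 0.5411 -0.3379  0.064 ]
shift [ 0.205   0.001  -0.0006] turn [ 3.1407e+00 -9.0000e-04] q6 0.531 t 1.45
```

Emit:
play_rows(deltas="0.02 0.002 0 -0.005; 0.05 0.0025 0 -0.005; 0.08 0.0025 0 -0.005; 0.11 0.0025 0 -0.005; 0.14 0.0025 0 -0.005; 0.165 0.0025 0 -0.005; 0.185 0.0025 0 -0.005; 0.195 0.0025 0 -0.005; 0.202 0.0025 0 -0.005; 0.204 0.0025 0 -0.005; 0.204 0.0025 0 -0.005")

```text
clock: 2.37
tcp_pos: [0.5772, -0.3122, 0.0471]
eef_rot: [2.018, 1.57, -0.746]
contact_force: [0.3, 0.1, -0.1]
width: 0.0939
```

Emit:
play_rows(deltas="0 0 0 0; 0 0 0 0; 0 0 0 0; 0 0 0 0; 0 0 0 0; 0 0 0 0; 0 0 0 0; 0 0 0 0; 0 0 0 0; 0 0 0 0", jaw=0, newtons=30)

```text
clock: 3.2
tcp_pos: [0.5772, -0.3113, 0.0464]
eef_rot: [-1.199, 1.571, 2.321]
contact_force: [-0.9, -0.5, -0.0]
width: 0.0309
```

Emit:
play_rows(deltas="0 0 0 0; 0 0 0 0; 0 0 0 0; 0 0 0 0")

```text
clock: 3.53
tcp_pos: [0.5771, -0.3111, 0.0464]
eef_rot: [-1.324, 1.57, 2.196]
contact_force: [-1.4, 2.7, 1.9]
width: 0.0234
```

Emit:
play_rows(deltas="-0.005 0 0 0; -0.015 0 0 0; -0.03 0 0 0; -0.055 0 0 0; -0.085 0 0 0; -0.115 0 0 0; -0.14 0 0 0; -0.155 0 0 0; -0.162 0 0 0; -0.165 0 0 0; -0.165 0 0 0")

```text
clock: 4.45
tcp_pos: [0.5771, -0.3114, 0.2119]
eef_rot: [1.955, 1.57, -0.808]
contact_force: [-0.7, -0.4, -4.7]
width: 0.0241
```

```bash
python3 - <<'E'
from h import *
p,R,s=tool(); print(p,s["contact_force"],s["width"])
im=optics.snapshot("wrist"); cv2.imwrite("pics/w2.png",im[:,:,::-1])
c=cal("wrist"); np.save("w2.npy",np.c_[c[0],c[1],c[2]])
a=cv2.imread("pics/w1.png")
cv2.imwrite("pics/w1b.png",cv2.resize(a[40:230,20:190],None,fx=3,fy=3,interpolation=cv2.INTER_CUBIC))
E
```

```text
[ 0.57711068 -0.31138493  0.21188702] [-0.72971579 -0.3810413  -4.72315997] 0.024097310208418567
```

View pics/w1b.png

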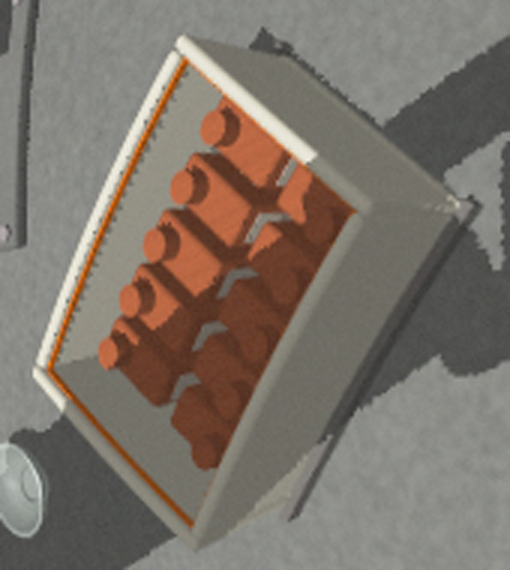

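View pics/w2.png

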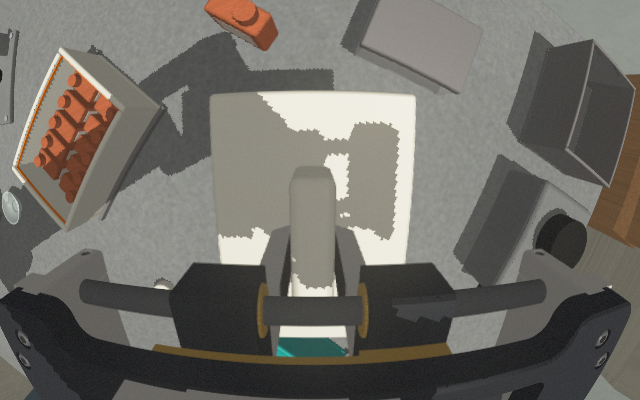

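```bash
python3 - <<'E'
from h import *
A=np.load("w1.npy"); W=(A[:,:3],A[:,3:6],A[:,6])
def pl(c,p,z):
    o,d=fray(c,p); return o+d*(z-o[2])/d[2]
w=[(80.3,52.3),(32,163.3),(85.7,222.7),(142.7,109.3)]
X=np.array([pl(W,p,.09) for p in w]); print(X.round(4)); print(X.mean(0),np.linalg.norm(np.roll(X,1,0)-X,axis=1).round(4))
for i,j in((0,1),(3,2)): d=X[i]-X[j]; print(np.arctan2(d[1],d[0]))
T,S=cal("top"),cal("scene")
for a,t,s in zip(w,((302,156),(279,223),(330,239),(351,172)),((337,238),(359,186),(312,174),(286,222))):
    print(tri(fray(W,a),ray(T,t)),tri(fray(W,a),ray(S,s)))
E
```

```text
[[ 0.6365  0.0336  0.09  ]
 [ 0.4641  0.0904  0.09  ]
 [ 0.4199 -0.0376  0.09  ]
 [ 0.5922 -0.0937  0.09  ]]
[ 0.52815955 -0.00181197  0.09      ] [0.1348 0.1815 0.1354 0.1811]
-0.318051214605666
-0.3144845377378133
(array([0.63536829, 0.03901402, 0.08403005]), np.float64(0.002100440392796681)) (array([0.63705381, 0.03567429, 0.08698461]), np.float64(0.0018080633066465059))
(array([0.45905754, 0.098787  , 0.08221763]), np.float64(0.0018234946504932397)) (array([0.46128477, 0.09587156, 0.08552073]), np.float64(0.0006054719368671518))
(array([ 0.41624019, -0.03346725,  0.08453066]), np.float64(0.00014171034375546872)) (array([ 0.4178109 , -0.03504961,  0.08602086]), np.float64(0.0010482181610144735))
(array([ 0.59127356, -0.08974575,  0.08339869]), np.float64(0.00029913120652992067)) (array([ 0.59228954, -0.09276613,  0.08745599]), np.float64(0.0013801614088132504))
```

```bash
python3 - <<'E'
from h import *
goto([.528,0,.2119],-.318)
E
```

```text
shift [-0.001  -0.307  -0.0698] turn [-2.4448  0.6968] q6 0.525 t 4.5
```

Emit:
play_rows(deltas="0 -0.01 -0.002 0.02; 0 -0.03 -0.007 0.07; 0 -0.055 -0.012 0.12; 0 -0.08 -0.018 0.18; 0 -0.105 -0.024 0.24; 0 -0.13 -0.03 0.3; 0 -0.155 -0.036 0.36; 0 -0.18 -0.041 0.42; 0 -0.205 -0.047 0.48; 0 -0.23 -0.053 0.54; 0 -0.255 -0.058 0.59; 0 -0.275 -0.063 0.63; 0 -0.29 -0.066 0.665; 0 -0.3 -0.068 0.685; 0 -0.305 -0.0695 0.695; 0 -0.307 -0.07 0.697; 0 -0.307 -0.07 0.697; 0 -0.307 -0.07 0.697")

```text
clock: 6.0
tcp_pos: [0.5286, -0.0007, 0.211]
eef_rot: [0.46, 1.57, -3.0]
contact_force: [-0.4, -0.3, -4.6]
width: 0.0236
```

```bash
python3 - <<'E'
from h import *
goto([.528,0,.1500],-.318)
p,R,s=tool(); print(p,s["contact_force"],s["width"])
for n in("top","scene","wrist"):
    im=optics.snapshot(n)[:,:,::-1]; cv2.imwrite(f"pics/{n}3.png",im)
    if n=="wrist":
        c=cal(n); np.save("w3.npy",np.c_[c[0],c[1],c[2]])
a=cv2.imread("pics/top3.png")[130:260,250:390]; b=cv2.imread("pics/scene3.png")[120:260,250:400]
cv2.imwrite("pics/c3.png",np.hstack([cv2.resize(a,(400,371),interpolation=cv2.INTER_CUBIC),cv2.resize(b,(398,371),interpolation=cv2.INTER_CUBIC)]))
E
```

```text
shift [ 0.061  -0.0005  0.0008] turn [ 3.1412e+00 -3.0000e-04] q6 1.673 t 6.0
[ 0.52861141 -0.00071562  0.21098703] [-0.37284621 -0.32458258 -4.56285403] 0.02360393542301911
```

View pics/c3.png

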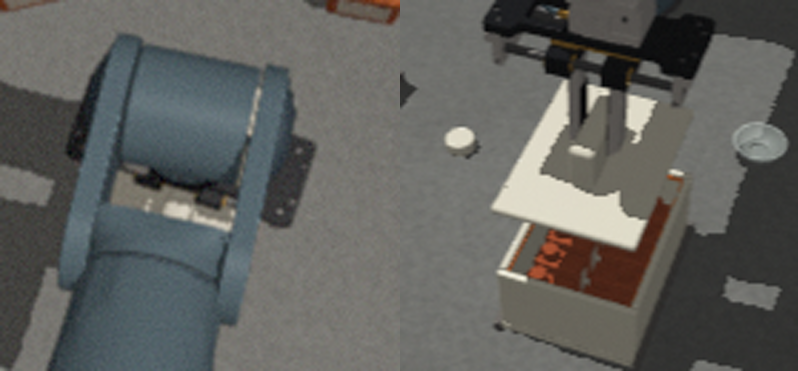

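View pics/wrist3.png

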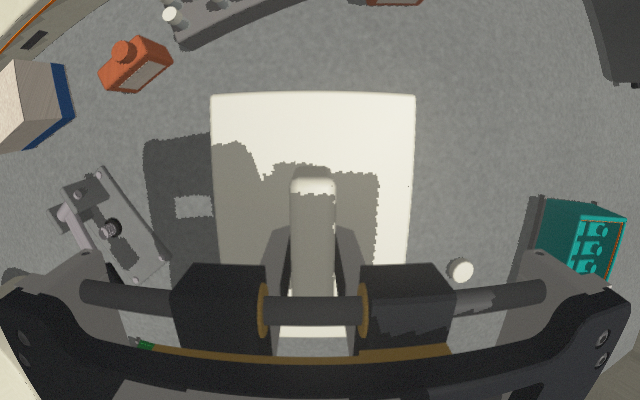

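```bash
python3 - <<'E'
from h import *
S=cal("scene")
im=cv2.imread("pics/scene3.png")
cv2.imwrite("pics/c4.png",cv2.resize(im[140:255,275:375],None,fx=5,fy=5,interpolation=cv2.INTER_CUBIC))
def corners(c,yaw,L,W,z):
    u=np.array([np.cos(yaw),np.sin(yaw)]);v=np.array([-u[1],u[0]])
    return [np.r_[np.array(c)+a*L/2*u+b*W/2*v,z] for a,b in((1,1),(1,-1),(-1,-1),(-1,1))]
print("cover pred",[proj(S,X).round(1).tolist() for X in corners((.5286,-.0007),-.318,.184,.134,.1826)])
print("bay pred",[proj(S,X).round(1).tolist() for X in corners((.528,0),-.318,.19,.14,.09)])
E
```

```text
cover pred [[338.0, 212.8], [283.1, 197.5], [311.2, 148.4], [360.4, 160.2]]
bay pred [[337.7, 238.0], [284.6, 222.4], [311.4, 172.3], [359.2, 184.6]]
```

View pics/c4.png

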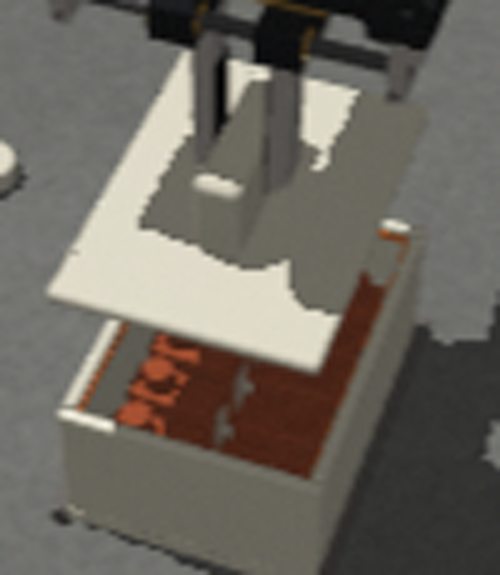

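Emit:
play_rows(deltas="0.01 -0.0005 0.0005 0; 0.025 -0.0005 0.0005 0; 0.04 -0.0005 0.0005 0; 0.052 -0.0005 0.0005 0; 0.06 -0.0005 0.0005 0; 0.065 -0.0005 0.0005 0; 0.069 -0.0005 0.0005 0; 0.072 -0.0005 0.0005 0; 0.074 -0.0005 0.0005 0; 0.076 -0.0005 0.0005 0; 0.076 -0.0005 0.0005 0; 0.076 -0.0005 0.0005 0")

```text
clock: 7.15
tcp_pos: [0.5286, 0.0004, 0.1357]
eef_rot: [-3.01, 1.57, -0.187]
contact_force: [-0.5, 0.2, -4.7]
width: 0.0235
```

Tongue underside is about at the rim's top (z ≈ 0.089) with no contact. I'll go on down in small steps.

Emit:
play_rows(deltas="0.002 0 0 0; 0.004 0 0 0; 0.005 0 0 0; 0.006 0 0 0; 0.007 0 0 0; 0.007 0 0 0; 0.007 0 0 0")

```text
clock: 7.73
tcp_pos: [0.5284, 0.0004, 0.1284]
eef_rot: [0.358, 1.571, -3.102]
contact_force: [0.4, 0.2, -4.1]
width: 0.0236
```

Emit:
play_rows(deltas="0.001 0 0 0; 0.002 0 0 0; 0.003 0 0 0; 0.003 0 0 0; 0.003 0 0 0")

```text
clock: 8.15
tcp_pos: [0.5286, 0.0003, 0.1264]
eef_rot: [3.12, 1.571, -0.34]
contact_force: [-4.2, -0.1, 4.3]
width: 0.024
```

Emit:
play_rows(deltas="0 0 0 0; 0 0 0 0; 0 0 0 0; 0 0 0 0; 0 0 0 0; 0 0 0 0; 0 0 0 0; 0 0 0 0; 0 0 0 0; 0 0 0 0; 0 0 0 0; 0 0 0 0", jaw=0.09)

```text
clock: 9.15
tcp_pos: [0.5284, 0.0004, 0.1254]
eef_rot: [-0.579, 1.571, 2.244]
contact_force: [-0.3, -0.3, 0.5]
width: 0.0899
```

Emit:
play_rows(deltas="-0.01 0 0 0; -0.03 0 0 0; -0.06 0 0 0; -0.09 0 0 0; -0.115 0 0 0; -0.13 0 0 0; -0.135 0 0 0; -0.135 0 0 0")

```text
clock: 9.82
tcp_pos: [0.5292, 0.0002, 0.2625]
eef_rot: [-3.034, 1.567, -0.211]
contact_force: [0.7, -0.0, 0.0]
width: 0.0897
```

```bash
python3 - <<'E'
from h import *
p,R,s=tool(); print(p,s["contact_force"],s["width"],s["clock"])
for n in("scene","wrist"):
    im=optics.snapshot(n)[:,:,::-1]; cv2.imwrite(f"pics/{n}5.png",im)
    if n=="wrist":
        c=cal(n); np.save("w5.npy",np.c_[c[0],c[1],c[2]])
b=cv2.imread("pics/scene5.png")[150:265,275:375]
cv2.imwrite("pics/c5.png",cv2.resize(b,None,fx=5,fy=5,interpolation=cv2.INTER_CUBIC))
E
```

```text
[5.29171274e-01 2.25212973e-04 2.62538131e-01] [ 0.6511332  -0.04161997  0.01662859] 0.08965006743146373 9.8167
```

View pics/c5.png

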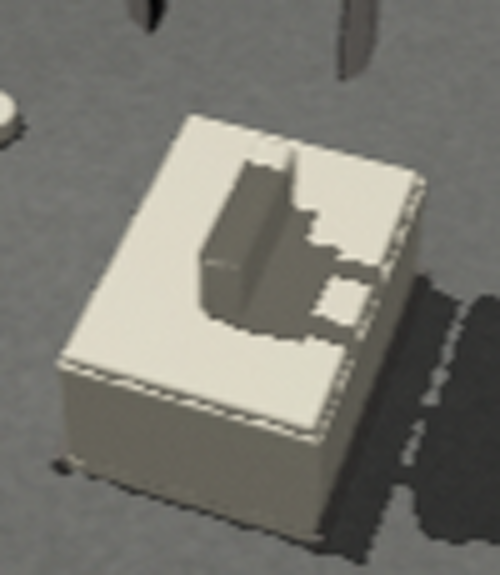

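View pics/wrist5.png

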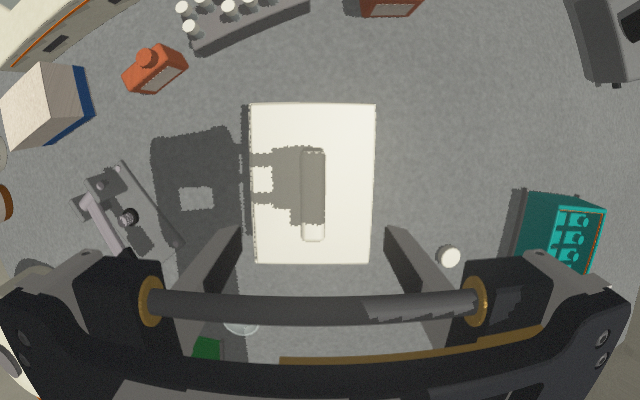

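The cover lies flat on the rim: the plate and the box edge are parallel with an even lip in the scene crop, and it was released at TCP z = 0.126 as predicted. Next is the paddle. I'll move above the pad with the jaws closed and look.

```bash
python3 - <<'E'
from h import *
goto([.503,.276,.2625],.31)
T,S=cal("top"),cal("scene")
print(plane(T,(209,206.2),.1),plane(S,(427.6,197.6),.1))
E
```

```text
shift [-0.0029 -0.2539  0.1098] turn [ 2.5134 -0.6282] q6 1.675 t 9.92
[0.5007291  0.27646072 0.1       ] [0.51115271 0.27229895 0.1       ]
```

Emit:
play_rows(deltas="0 -0.01 0.004 -0.03; 0 -0.03 0.013 -0.08; 0 -0.055 0.024 -0.14; 0 -0.08 0.035 -0.2; 0 -0.105 0.045 -0.26; 0 -0.13 0.056 -0.32; 0 -0.155 0.067 -0.38; 0 -0.18 0.078 -0.44; 0 -0.205 0.089 -0.5; 0 -0.225 0.098 -0.56; 0 -0.24 0.104 -0.6; 0 -0.25 0.108 -0.62; 0 -0.254 0.11 -0.628; 0 -0.254 0.11 -0.628; 0 -0.254 0.11 -0.628", jaw=0)

```text
clock: 11.17
tcp_pos: [0.5032, 0.2757, 0.2599]
eef_rot: [0.27, 1.57, -2.562]
contact_force: [0.0, -0.3, 0.2]
width: 0.0009
```

```bash
python3 - <<'E'
from h import *
p,R,s=tool(); print(p,s["contact_force"],s["width"],s["clock"])
for n in("scene","wrist"):
    im=optics.snapshot(n)[:,:,::-1]; cv2.imwrite(f"pics/{n}6.png",im)
    if n=="wrist":
        c=cal(n); np.save("w6.npy",np.c_[c[0],c[1],c[2]])
b=cv2.imread("pics/scene6.png")[140:280,380:480]
cv2.imwrite("pics/c6.png",cv2.resize(b,None,fx=4,fy=4,interpolation=cv2.INTER_CUBIC))
E
```

```text
[0.50318406 0.27566615 0.25992032] [ 0.02747328 -0.25691088  0.22811152] 0.0009097307176591477 11.1667
```

View pics/wrist6.png

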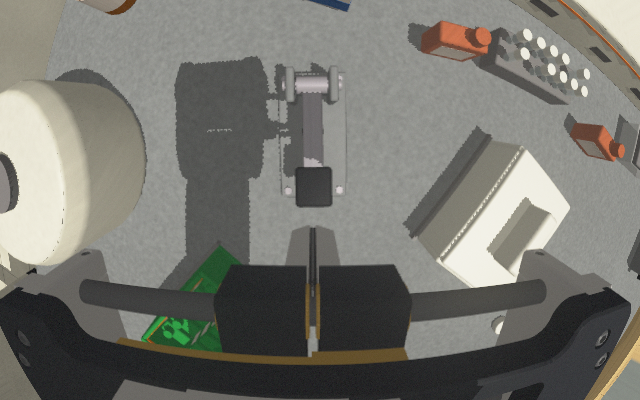

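View pics/c6.png

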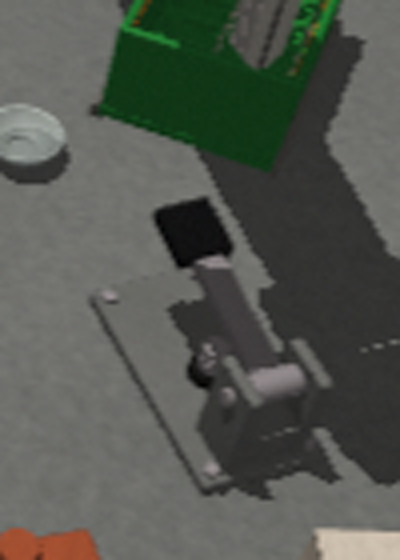

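The wrist view shows the black pad at about x 296–332, y 167–206, with the hinge rod at (312,88) straight ahead, so the tool is square to the stand.

```bash
python3 - <<'E'
from h import *
A=np.load("w6.npy"); W=(A[:,:3],A[:,3:6],A[:,6])
a=cv2.imread("pics/wrist6.png")
cv2.imwrite("pics/w6c.png",cv2.resize(a[60:220,270:360],None,fx=3.6,fy=3.6,interpolation=cv2.INTER_CUBIC))
def pl(c,p,z):
    o,d=fray(c,p); return o+d*(z-o[2])/d[2]
m=(a[150:215,285:345].max(2)<45).astype(np.uint8)
n,l,st,ce=cv2.connectedComponentsWithStats(m); i=1+np.argmax(st[1:,4]); print(st[i],ce[i]+[285,150])
c=ce[i]+[285,150]
print("pad z.1",pl(W,c,.1),"w/top0",tri(fray(W,c),ray(cal("top"),(209,206.2))),"w/scene0",tri(fray(W,c),ray(cal("scene"),(427.6,197.6))))
for p in((296,168),(332,168),(332,206),(296,206)): print(pl(W,p,.1).round(4))
h=pl(W,(312,88),.078); d=pl(W,c,.1)-h; print("hinge",h,"dist",np.linalg.norm(d[:2]),"yaw",np.arctan2(-d[1],-d[0]))
E
```

```text
Traceback (most recent call last):
ValueError: attempt to get argmax of an empty sequence
```

View pics/w6c.png

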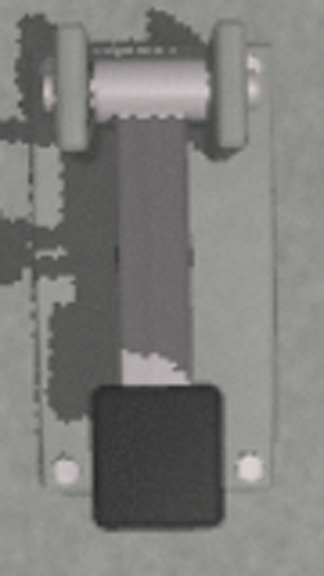

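```bash
python3 - <<'E'
from h import *
A=np.load("w6.npy"); W=(A[:,:3],A[:,3:6],A[:,6])
def pl(c,p,z):
    o,d=fray(c,p); return o+d*(z-o[2])/d[2]
c=(313.9,186.4)
print("pad z.1",pl(W,c,.1),"w/top0",tri(fray(W,c),ray(cal("top"),(209,206.2))),"w/scene0",tri(fray(W,c),ray(cal("scene"),(427.6,197.6))))
h=pl(W,(312.2,84.5),.078); d=pl(W,c,.1)-h; print("hinge",h,"dist",np.linalg.norm(d[:2]),"yaw",np.arctan2(-d[1],-d[0]))
for p in((295.6,167),(332.2,167),(332,206.5),(296,206.5)): print(pl(W,p,.1).round(4))
# base-plate rear studs / edges yaw
a,b=pl(W,(288,190.5),.014),pl(W,(339,189.5),.014); d=b-a; print("studs",a,b,np.arctan2(d[0],-d[1]))
goto(np.r_[pl(W,c,.1)[:2],.13],.31)
E
```

```text
pad z.1 [0.5057083  0.27441338 0.1       ] w/top0 (array([0.50292261, 0.27579072, 0.09446532]), np.float64(0.004841100923021769)) w/scene0 (array([0.50461359, 0.27438177, 0.09312736]), np.float64(0.001091466041612156))
hinge [0.61083499 0.30980521 0.078     ] dist 0.1109243069841718 yaw 0.32474049904562835
[0.5199 0.2994 0.1   ]
[0.5317 0.2623 0.1   ]
[0.4903 0.2487 0.1   ]
[0.4784 0.2862 0.1   ]
studs [0.47204151 0.30020414 0.014     ] [0.49450915 0.23425959 0.014     ] 0.32837039718307154
shift [ 0.1303  0.0015 -0.0019] turn [ 3.1401e+00 -1.5000e-03] q6 1.565 t 11.27
```

Emit:
play_rows(deltas="0.02 0.0015 0 -0.01; 0.05 0.0015 0 -0.01; 0.08 0.0015 0 -0.01; 0.105 0.0015 0 -0.01; 0.12 0.0015 0 -0.01; 0.13 0.0015 0 -0.01; 0.137 0.0015 0 -0.01; 0.14 0.0015 0 -0.01; 0.14 0.0015 0 -0.01; 0.14 0.0015 0 -0.01", newtons=30)

```text
clock: 12.1
tcp_pos: [0.5047, 0.2747, 0.1216]
eef_rot: [3.109, 1.569, 0.287]
contact_force: [-0.1, 0.0, 0.0]
width: 0.0006
```

Emit:
play_rows(deltas="0.002 0 0 0; 0.004 0 0 0; 0.006 0 0 0; 0.006 0 0 0; 0.006 0 0 0")

```text
clock: 12.52
tcp_pos: [0.5042, 0.2748, 0.1152]
eef_rot: [3.115, 1.57, 0.293]
contact_force: [-0.8, -0.4, 4.2]
width: 0.0004
```

Contact came at about 4 N with the tips at z ≈ 0.101, as stated for the released pad. I'll press on in stages.

Emit:
play_rows(deltas="0.0015 0 0 0; 0.003 0 0 0; 0.0045 0 0 0; 0.006 0 0 0; 0.0075 0 0 0; 0.009 0 0 0; 0.0105 0 0 0; 0.012 0 0 0; 0.0135 0 0 0; 0.015 0 0 0; 0.015 0 0 0; 0.015 0 0 0")

```text
clock: 13.52
tcp_pos: [0.5027, 0.2743, 0.0991]
eef_rot: [0.018, 1.568, -2.804]
contact_force: [-3.9, -1.4, 6.1]
width: 0.0008
```

Emit:
play_rows(deltas="0.0015 0 0 0; 0.003 0 0 0; 0.0045 0 0 0; 0.006 0 0 0; 0.006 0 0 0; 0.006 0 0 0")

```text
clock: 14.02
tcp_pos: [0.5025, 0.2742, 0.0932]
eef_rot: [0.042, 1.567, -2.779]
contact_force: [-6.2, -2.0, 8.6]
width: 0.0003
```

```bash
python3 - <<'E'
from h import *
p,R,s=tool(); print(p,s["contact_force"],s["width"],s["clock"])
for n in("scene","wrist"):
    im=optics.snapshot(n)[:,:,::-1]; cv2.imwrite(f"pics/{n}7.png",im)
b=cv2.imread("pics/scene7.png")[140:280,380:480]; w=cv2.imread("pics/wrist7.png")
cv2.imwrite("pics/c7.png",cv2.resize(b,None,fx=4,fy=4,interpolation=cv2.INTER_CUBIC))
E
```

```text
[0.50252974 0.27423787 0.09323495] [-6.18112301 -1.9606313   8.55961708] 0.00031188562471855084 14.0167
```

View pics/c7.png

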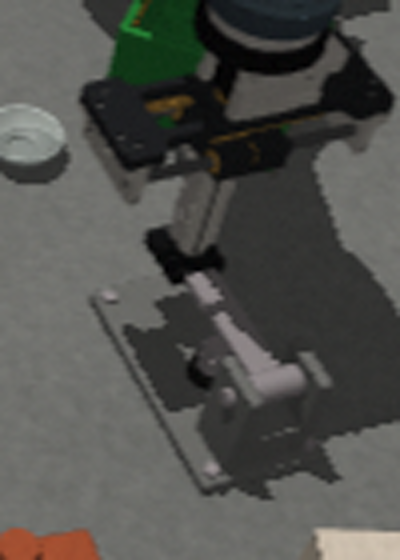

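View pics/scene7.png

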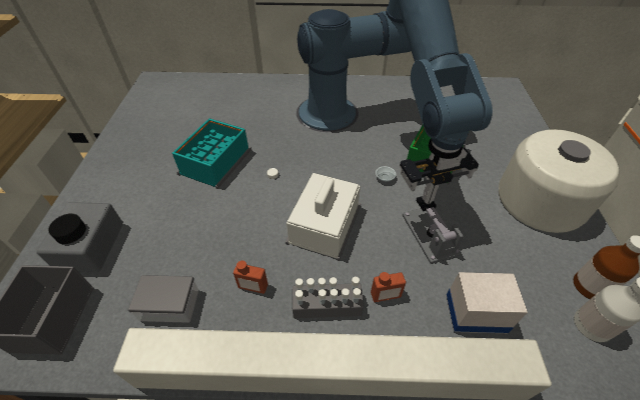

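View pics/wrist7.png

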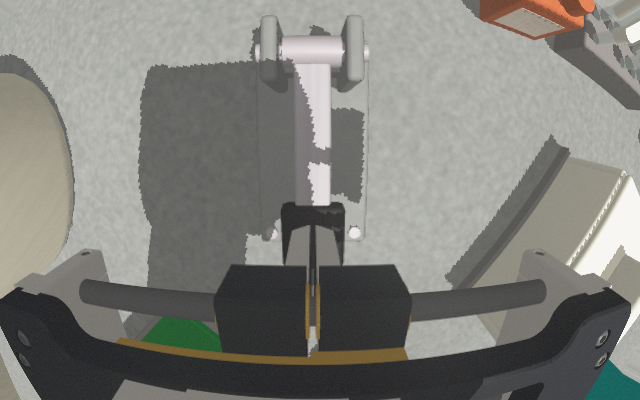

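Emit:
play_rows(deltas="0 0 0.0008 0; -0.0005 0 0.0015 0; -0.0005 0 0.0015 0; -0.0005 0 0.0015 0; -0.0005 0 0.0015 0; -0.0005 0 0.0015 0; -0.0005 0 0.0015 0; -0.0005 0 0.0015 0; -0.0005 0 0.0015 0; -0.0005 0 0.0015 0; -0.0005 0 0.0015 0; -0.0005 0 0.0015 0")

```text
clock: 15.12
tcp_pos: [0.5025, 0.2742, 0.0945]
eef_rot: [1.156, 1.571, -1.666]
contact_force: [-3.4, -1.2, 7.6]
width: 0.0003
```

```bash
python3 - <<'E'
from h import *
p,R,s=tool(); print(p,s["contact_force"],s["width"],s["clock"],s["qvel"].round(4))
im=optics.snapshot("scene")[:,:,::-1]; cv2.imwrite("pics/scene8.png",im)
cv2.imwrite("pics/c8.png",cv2.resize(im[160:280,270:480],None,fx=3.5,fy=3.5,interpolation=cv2.INTER_CUBIC))
E
```

```text
[0.50248225 0.27418974 0.0944843 ] [-3.40572687 -1.23883602  7.62213682] 0.0003297471834813704 15.1167 [-0.0017  0.0022  0.0021 -0.0016  0.0004 -0.0002]
```

View pics/c8.png

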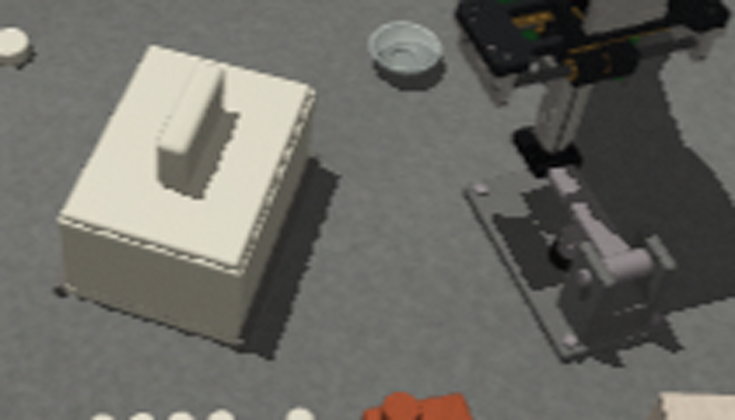

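Tip height is 0.0805 m (half way is 0.080) at 7.6 N (about 8 N expected), and it is steady. The cover is flat on the rim.

```bash
python3 -c "
from plant import r
print(r.hand_in())"
```

```text
the job is handed in; nothing more can be done
None
```

I put the cover on the white bay, let go of it, and then pressed the paddle pad to half way. I handed the job in at about 15 s, still holding the pad there. The green and turquoise look-alikes were left alone.

- **Cover:** It touched down at the predicted home height, with the TCP at 0.126 m and about 9 N of contact. After release, the pictures show the plate lying flat with an even lip all round.
- **Paddle:** The last reading had the fingertips at 0.0805 m and 7.6 N upward, against 0.080 m and about 8 N expected half way. The arm was still. The deepest reading was 0.079 m, far from the stop at 0.059 m. I backed off about 1 mm from there, which also eased the sideways friction on the pad.
- **Disagreements:**
  - Triangulating from the top and scene cameras put heights about 6 mm below the stated ones for both the cover and the bay rim.
  - The wrist view measured the rim about 5% too short.
  - I used the stated heights with averaged positions, and contact confirmed both heights.
- **Other things on the bench:** I made no contact with them that I know of, and they look unmoved in the last pictures. I did not measure their positions again.

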